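# Clear the vacuum port block and hold its cover over the threads

## Task

First clear the two wooden offcuts off the top of the metal port block and drop them into the grey scrap tray. Then pick up the cover plate by its plain metal grip bar and hold it level over the block, one to two centimetres above its face without touching it, turned so that the odd hole is over the odd thread and all four threaded holes show fully through the plate's holes, ready for a colleague to drop the screws in. Finish while still holding it there, steady, and leave the other things on the trolley where they are.

Things in the scene. Friction and masses are not known exactly. Their poses are not given: they have to be found in the camera images.
- offcut_1_mid (a point): Sawn end of light timber frame, 35 x 22 x 24 mm (x, y, z), its -x end stepped down to 13 mm height for the last 11 mm; lies on the top face of the port block. The point is at the middle of its outline, half-way up (12 mm above its underside); grip it across y (22 mm wide, two flat sides).
- offcut_2_mid (a point): Sawn end of light timber frame, about 35 x 24 x 24 mm (x, y, z) including a 10 mm round dowel stub that sticks out 7 mm at its +x end; lies on the top face of the port block. The point is on its axis, half-way up (12 mm above its underside); grip it across y (24 mm wide, two flat sides).
- scrap_tray: Loose grey open tray, 120 x 100 x 40 mm (x, y, z), walls and floor 3 mm, 0.35 kg; origin at the centre of its underside, z up. It stands on the trolley at the left or the right of the block.
- cover_grip (a point): Loose dark anodised cover plate, 110 x 90 x 6 mm (x, y, z), 0.2 to 0.3 kg, four 14 mm through holes; lies flat, at the other side of the block from the tray. In its middle stands a plain metal grip bar, 50 mm long (x), 14 mm wide (y, grip here), 34 mm high above the plate (foot 64 x 12 x 4 mm). The point is on the bar's middle, 28 mm above the plate's underside; x along the bar, z up.
- block_face (a point): Port block: bare metal block 110 x 90 mm (x, y), fixed on rubber feet, its flat top face 42 mm above the trolley, with a 24 mm port in the middle and four 6 mm threaded holes; a brass hose stub sticks out of its +x side at 20 mm height. The point is the centre of the top face; z up.
- marker: Marker pen, 17 x 135 x 16 mm, lying along the front edge; a bystander.
- spanner: Small steel spanner, 25 x 147 x 6 mm, lying along the front edge; a bystander.
- star_knob: Black star-shaped knob, 40 x 39 x 22 mm, behind the work; a bystander.
- fitting: Brass-coloured push-in hose fitting, 16 x 38 x 14 mm, behind the work; a bystander.
- tin: Small ink tin, 61 mm across, 55 mm high, at the back right; a bystander.
- hole_1 (a point): Centre of hole 1 of the cover plate (in a corner), at its underside; 42 mm in x and 32 mm in y from the plate's centre, 28 mm below cover_grip. Belongs over thread_1.
- thread_1 (a point): Mouth of threaded hole 1 of the port block (in a corner), in its top face; 42 mm in x and 32 mm in y from the centre of the face.
- hole_2 (a point): Centre of hole 2 of the cover plate (in a corner), at its underside; -42 mm in x and 32 mm in y from the plate's centre, 28 mm below cover_grip. Belongs over thread_2.
- thread_2 (a point): Mouth of threaded hole 2 of the port block (in a corner), in its top face; -42 mm in x and 32 mm in y from the centre of the face.
- hole_3 (a point): Centre of hole 3 of the cover plate (in a corner), at its underside; -42 mm in x and -32 mm in y from the plate's centre, 28 mm below cover_grip. Belongs over thread_3.
- thread_3 (a point): Mouth of threaded hole 3 of the port block (in a corner), in its top face; -42 mm in x and -32 mm in y from the centre of the face.
- hole_4 (a point): Centre of hole 4 of the cover plate (the odd one, set in along its edge), at its underside; 18 mm in x and -32 mm in y from the plate's centre, 28 mm below cover_grip. Belongs over thread_4.
- thread_4 (a point): Mouth of threaded hole 4 of the port block (the odd one, set in along its edge), in its top face; 18 mm in x and -32 mm in y from the centre of the face.

How it is judged:
By the outcome, as a careful person would: the job done as asked, in the order asked, and still so for the second after the job is handed in, while the arm keeps its last pose, push and grip.
It also fails if it takes over 64 s, if anything falls off the work surface, if the arm or the gripper's body presses on something with over 40 N, if the wrist force passes 120 N, or if a joint passes its speed limit or range.

## Robot

A 6-joint arm with a two-finger parallel gripper is mounted at the origin on a cart in front of the work surface, level with it; the furniture and walls round the work are solid. World frame = base frame: x ahead of the robot, y to its left, z up, the work surface at z = 0. Lengths are in m, angles in degrees, forces in N, time in s.
With the tool pointing down it reaches from about 0.4 to 0.825 m from the base axis. Payload 7 kg.
Tool frame: the origin (TCP) lies on the front face of the gripper's body, between the roots of the fingers; the fingertips stand 66 mm ahead of it and the grasp point (between the pads) lies 47 mm ahead of it (nose_length is the distance from the TCP to the fingertips, in m); y points along the fingers, z is the direction in which the jaws open and shut, and the axes are right-handed (so a half turn about y gives the same grasp; the last joint's range is limited). The gripper opens to 88 mm and grips with 3 to 60 N. Pads are 19 mm wide; open, the fingers measure 130 mm over their backs; the gripper's body (78 mm by 193 mm) begins 47 mm behind the grasp point.
Start: joints at [-47.836, 20.546, 0.682, 0, -70.136, -16.507], TCP at [0.292, -0.608, 0.292] pointing down, gripper open.
Joint ranges: [-176.03, 176.03], [-82.01, 121.73], [-58.28, 71.71], [-173.87, 95.51], [-174.79, -0.11], [-173.66, 173.66]. Speed limits (degrees/s): [136.94, 136.94, 172.46, 180, 180, 180].

## Interface

Orientations are given as [roll, pitch, yaw] about the fixed x, y, z axes, in that order (R = Rz(yaw) Ry(pitch) Rx(roll)).
In Python, from plant import get_state, capture, close_job, nose_length gives the robot as it stands.
- The arm moves only by the tool apply_moves, never from a script. Its argument "rows" is a list of rows, each a list of 2 entries, a list of its own where there are three numbers: the shift along the tool's x, y, z in m, then the turn about the tool's y in degrees. In form: [[[tx, ty, tz], yaw], ...]. A call has 1 to 20 rows; each row is the pose to reach, as a shift and turn from the pose commanded when the call began, along the tool's axes at that moment; what a row does not reach only later rows make up. A row lasts 1/8 s, in which the tool goes at most 62.5 mm and 10.7 degrees, less where a joint would pass 70% of its speed; a pose out of reach is approached as far as the arm can. A call with a gripper value outside its range is refused whole. "gripper" is the opening, from 0 (shut) to 1 (fully open), set as the call begins (left out, the last holds). The fingers move at their own pace and stop on an object; "grip_force" is the grip in N (left out, the last holds). Time passes only in rows, so rows that repeat a pose let the fingers close. It gives the time, the measured TCP pose, the force and the opening at its end, in the units of the state.
- get_state(): the state, without advancing time (a new reading comes with each control period).
- capture(name): name is "side" or "top"; returns a dict with "pixels" (400x640x3 uint8, blue, green, red), "z_map" (400x640 float32, m along the optical axis (not along the pixel's ray), 0 where there is no reading), "intrinsics" (3x3 intrinsics, pixels), "D" ([k1, k2, p1, p2, k3] as OpenCV has them; the pictures are not rectified), "rvec" (rotation vector, rad) and "tvec" (3), from world to camera coordinates, as OpenCV has them. Camera axes: x right, y down, z forward; pixel columns grow to the right and rows downward; lengths in m; the calibration is good to about 2 mm. A picture is of the moment at which its call begins.
- close_job(): hands the job in, once; it reports no verdict.
The state is a dict: "time_s": time; "joints": joint angles; "qd": joint speeds; "joint_torque": joint torques, N m; "tcp_pos": TCP position; "eef_rot": TCP orientation; "contact_force": force on the tool from outside, world axes, zero at the start; "moment": the same for the moment, N m; "gripper_width": finger opening in m.
Only numpy, scipy, OpenCV 4.12 (cv2) and the standard library are available. Lean on these libraries where they do the work, as an engineer would, in place of code of your own. Each camera call takes 0.05 s, during which the arm holds its last target.

## Working session

There is one attempt and no reset: what is moved stays moved. The work goes in short steps, Python scripts to look and compute and a tool call to move; the robot and the scene stay as the last step left them, time stands still between calls to the robot, and variables do not carry over. Pictures are saved under pics/ and viewed, and the job is handed in when it is done.

Besides the shell and the picture viewer there is one more tool, called after ">>>" as name(argument=value, ...) on one line, values as JSON. apply_moves: Moves the arm, as the interface text tells. Its arguments: {"type":"object","properties":{"rows":{"type":"array"},"gripper":{"type":"number"},"grip_force":{"type":"number"}},"required":["rows"]}

```bash
mkdir -p pics; ls
python3 - <<'E'
from plant import *
import cv2,numpy as np,pickle
print(get_state(), nose_length)
for n in("top","side"):
    c=capture(n); pickle.dump(c,open(n+"0.pkl","wb")); cv2.imwrite(f"pics/{n}0.png",c["pixels"])
    print(c["intrinsics"],c["D"],c["rvec"],c["tvec"])
E
```

```text
pics
{'time_s': 0.0, 'joints': array([-4.78361628e+01,  2.05908181e+01,  6.34813363e-01, -2.12263291e-02,
       -7.01346994e+01, -1.65074356e+01]), 'qd': array([ 0.02451345,  0.07696039,  0.02476885, -0.0348302 , -0.03656027,
       -0.11219718]), 'joint_torque': array([-1.31945813e-03, -5.82716024e+01,  2.93043441e+01,  6.99675992e+00,
        6.81476711e-03, -1.40722004e-04]), 'tcp_pos': array([ 0.29209419, -0.60811603,  0.29123397]), 'eef_rot': array([-8.99073641e+01,  6.64356208e-03,  2.56491782e+01]), 'contact_force': array([ 0.18865141,  0.94704487, -0.1877256 ]), 'moment': array([-0.01592895,  0.02755621,  0.03332546]), 'gripper_width': 0.08758626782372579} 0.0656
[[520.30190742   0.         323.34142435]
 [  0.         520.30190742 193.67286732]
 [  0.           0.           1.        ]] [-0.13949039  0.          0.          0.          0.        ] [ 2.02408886 -2.19342702  0.23036521] [0.04098192 0.58465472 1.18314128]
[[413.52689112   0.         317.77471245]
 [  0.         413.52689112 195.86622056]
 [  0.           0.           1.        ]] [0.00497294 0.         0.         0.         0.        ] [ 0.29149784 -2.7295818   1.28774278] [0.5626246  0.13141914 0.90725274]
```

View pics/top0.png

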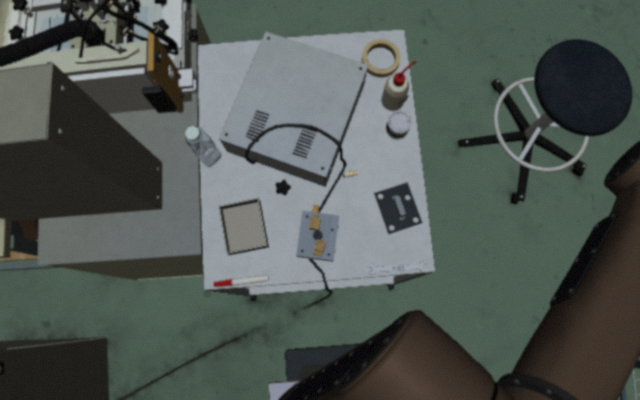

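View pics/side0.png

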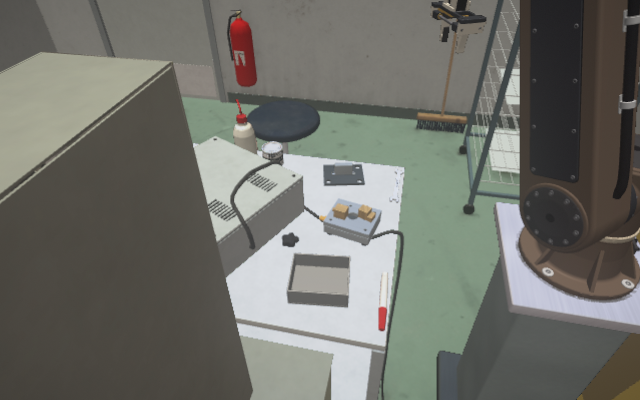

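Top view: tray at about (244,227), block (318,237), plate (400,207); bystanders are around them. I'll zoom in next.

```bash
cat > h.py <<'E'
import cv2,numpy as np,pickle
from plant import *
def cam(c):
    R=cv2.Rodrigues(np.array(c["rvec"],float))[0]; t=np.array(c["tvec"],float).ravel()
    return R,t,np.array(c["intrinsics"]),np.array(c["D"])
def plane(c,px,z):
    R,t,K,D=cam(c); u=cv2.undistortPoints(np.array(px,float).reshape(-1,1,2),K,D).reshape(-1,2)
    d=np.c_[u,np.ones(len(u))]@R; C=-R.T@t
    return C+d*((z-C[2])/d[:,2])[:,None]
def proj(c,P):
    R,t,K,D=cam(c); return cv2.projectPoints(np.array(P,float).reshape(-1,3),c["rvec"],t,K,D)[0].reshape(-1,2)
def cloud(c):
    R,t,K,D=cam(c); h,w=c["z_map"].shape
    g=np.stack(np.meshgrid(np.arange(w),np.arange(h)),-1).reshape(-1,1,2).astype(float)
    u=cv2.undistortPoints(g,K,D).reshape(-1,2); zz=c["z_map"].reshape(-1,1)
    P=(np.c_[u,np.ones(len(u))]*zz-t)@R; P[zz[:,0]<=0]=np.nan
    return P.reshape(h,w,3)
def load(n): return pickle.load(open(n,"rb"))
def shot(n,tag):
    c=capture(n); pickle.dump(c,open(f"{tag}.pkl","wb")); return c
def crop(c,x0,y0,x1,y1,s,fn):
    cv2.imwrite(fn,cv2.resize(c["pixels"][y0:y1,x0:x1],None,fx=s,fy=s,interpolation=cv2.INTER_CUBIC))
E
python3 - <<'E'
from h import *
c=load("top0.pkl"); crop(c,285,170,435,270,5,"pics/t0a.png"); crop(c,200,170,300,270,5,"pics/t0b.png")
d=load("side0.pkl"); crop(d,280,150,410,310,3.7,"pics/s0a.png")
P=cloud(c); 
for p in [(318,237),(304,222),(316,224),(320,246),(400,207),(390,195),(244,227),(228,215),(360,250),(280,230)]: print(p,P[p[1],p[0]].round(4))
print(-cam(c)[0].T@cam(c)[1],-cam(d)[0].T@cam(d)[1])
E
```

```text
(318, 237) [0.4868 0.015  0.0344]
(304, 222) [0.5248 0.0457 0.0416]
(316, 224) [0.5134 0.0171 0.0682]
(320, 246) [0.4613 0.0118 0.0635]
(400, 207) [ 0.5428 -0.1894  0.0405]
(390, 195) [ 0.5816 -0.1733  0.0053]
(244, 227) [0.5295 0.196  0.0083]
(228, 215) [0.5634 0.2352 0.0051]
(360, 250) [ 0.45   -0.0851  0.0068]
(280, 230) [0.5156 0.1076 0.0042]
[0.3224229  0.00942238 1.28034317] [0.40239424 0.72357961 0.68661225]
```

View pics/t0a.png

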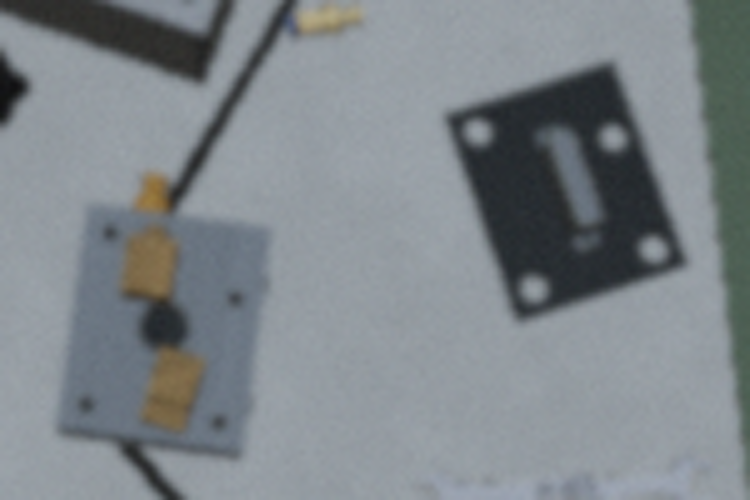

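View pics/s0a.png

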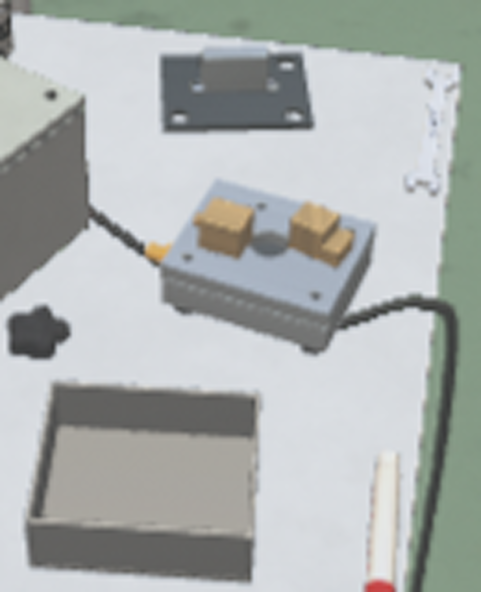

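View pics/t0b.png

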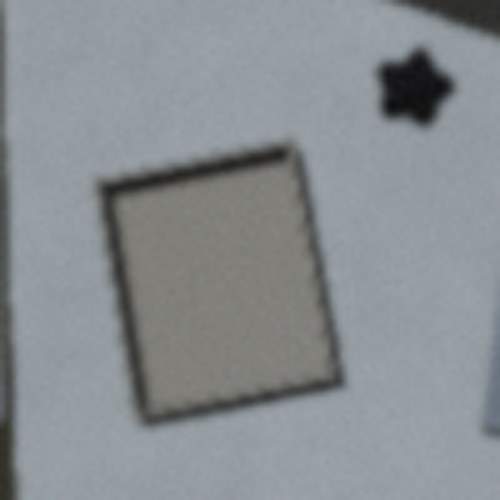

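```bash
cat > m.py <<'E'
from h import *
def blob(mask,p,r=6):
    x,y=map(int,np.round(p)); m=np.zeros_like(mask); m[y-r:y+r+1,x-r:x+r+1]=mask[y-r:y+r+1,x-r:x+r+1]
    return m
def cen(img,p,r,sign):
    # intensity weighted centroid of dark(-1)/bright(+1) spot in upscaled gray
    x,y=np.round(p).astype(int); w=img[y-r:y+r+1,x-r:x+r+1].astype(float)*sign
    w=w-np.percentile(w,50); w[w<0.45*w.max()]=0
    g=np.mgrid[y-r:y+r+1,x-r:x+r+1]; return np.array([(g[1]*w).sum(),(g[0]*w).sum()])/w.sum()
def rigid(local,pts):
    a=local-local.mean(0); b=pts-pts.mean(0)
    th=np.arctan2((a[:,0]*b[:,1]-a[:,1]*b[:,0]).sum(),(a*b).sum())
    R=np.array([[np.cos(th),-np.sin(th)],[np.sin(th),np.cos(th)]])
    t=pts.mean(0)-R@local.mean(0); return np.degrees(th),t,(pts-(local@R.T+t))
L=np.array([[42,32],[-42,32],[-42,-32],[18,-32]])/1000
E
python3 - <<'E'
from m import *
o=np.array([285,170])
th=np.array([[110,233],[85,405],[218,423],[236,298]])/5+o
ho=np.array([[478,133],[534,291],[653,250],[613,138]])/5+o
c=load("top0.pkl"); g=cv2.cvtColor(c["pixels"],cv2.COLOR_BGR2GRAY)
T=np.array([cen(g,p,3,-1) for p in th]); H=np.array([cen(g,p,5,1) for p in ho])
print(T-th,H-ho)
for n,p,z in(("block",T,.042),("plate",H,.003)):
    P=plane(c,p,z)[:,:2]; a,t,r=rigid(L,P); print("top",n,a,t.round(4),(r*1e3).round(1).tolist())
d=load("side0.pkl")
o=np.array([280,150])
# side guesses from crop at 3.7
th=np.array([[187,258],[-1,-1],[315,296],[262,206]])/3.7+o
ho=np.array([[179,118],[293,117],[287,66]])/3.7+o
g2=cv2.cvtColor(d["pixels"],cv2.COLOR_BGR2GRAY)
T2=np.array([cen(g2,p,2,-1) for p in th[[0,2,3]]]);H2=np.array([cen(g2,p,3,1) for p in ho])
print(plane(d,T2,.042).round(4), plane(d,H2,.003).round(4)); print(T2,H2)
# offcuts
hsv=cv2.cvtColor(c["pixels"],cv2.COLOR_BGR2HSV); m=cv2.inRange(hsv,(8,80,60),(30,255,255))
n,l,s,ce=cv2.connectedComponentsWithStats(m)
for i in range(1,n):
    if s[i,4]>20 and 280<ce[i][0]<350: print(s[i],ce[i], plane(c,ce[i],.066),cv2.minAreaRect(np.argwhere(l==i)[:,::-1].astype(np.float32)))
P=cloud(c)
# box height, tray
for p in [(300,100),(320,170),(326,180),(230,140),(352,80)]: print(p,P[p[1],p[0]].round(3))
tc=np.array([[103,185],[295,147],[340,384],[147,421]])/5+np.array([200,170])
q=plane(c,tc,.04); print(q.round(4),q.mean(0), np.linalg.norm(q-np.roll(q,1,0),axis=1))
E
```

```text
[[-0.50609756 -0.52073171]
 [-0.08133971 -0.51196172]
 [-0.29189189 -0.58918919]
 [-0.4754491  -0.34850299]] [[-1.00783833 -0.06050214]
 [ 0.50227399  1.26699945]
 [ 1.99118795  0.42665923]
 [ 1.17221074 -1.25444215]]
top block -12.026506913472645 [0.4909 0.0159] [[0.0, 0.2], [0.0, -0.3], [-0.0, 0.3], [-0.0, -0.2]]
top plate 14.974021794630236 [ 0.5462 -0.1918] [[1.8, 3.0], [-2.8, 1.6], [-1.9, -2.1], [2.9, -2.5]]
[[ 0.5387  0.0364  0.042 ]
 [ 0.4568  0.0541  0.042 ]
 [ 0.5014 -0.021   0.042 ]] [[ 0.5824 -0.1522  0.003 ]
 [ 0.4984 -0.1605  0.003 ]
 [ 0.5148 -0.233   0.003 ]]
[[330.13407821 219.20670391]
 [364.60752688 229.50537634]
 [350.19553073 205.3575419 ]] [[327.98060345 181.50862069]
 [359.10506208 183.40114613]
 [357.04805492 167.40503432]]
[312 205   7   7  33] [315.39393939 208.60606061] [[0.55071915 0.01571346 0.066     ]] ((315.0, 208.0), (6.0, 6.0), 90.0)
[310 216  10  14 101] [314.56435644 222.69306931] [[0.51714344 0.0202586  0.066     ]] ((314.5999755859375, 222.3000030517578), (8.34386157989502, 12.869343757629395), 8.130102157592773)
[314 240  11  15 106] [319.05660377 247.28301887] [[0.45823678 0.0142353  0.066     ]] ((319.2059020996094, 247.17648315429688), (7.761139392852783, 13.824529647827148), 14.03624439239502)
(300, 100) [0.808 0.032 0.116]
(320, 170) [ 0.63  -0.002  0.119]
(326, 180) [ 0.618 -0.015  0.067]
(230, 140) [0.722 0.204 0.115]
(352, 80) [ 0.849 -0.097  0.118]
[[0.578  0.2464 0.04  ]
 [0.5894 0.1513 0.04  ]
 [0.4719 0.1362 0.04  ]
 [0.4612 0.2299 0.04  ]] [0.52513292 0.19094739 0.04      ] [0.11799436 0.09574294 0.11846577 0.0943642 ]
```

Run:
```python
from m import *
o=np.array([285,170])
ho=np.array([[478,133],[534,291],[653,250],[613,138]])/5+o-.4
c=load("top0.pkl"); g=cv2.cvtColor(c["pixels"],cv2.COLOR_BGR2GRAY)
H=np.array([cen(g,p,3,1) for p in ho]);P=plane(c,H,.003)[:,:2]; a,t,r=rigid(L,P); print("plate",a,t.round(4),(r*1e3).round(1).tolist())
# offcut: top-face axis line from hand picked edges
f=lambda q,z:plane(c,np.array(q)/5+o-.4,z)
for n,q in(("1",[[163,348],[205,355],[187,430],[142,422]]),("2",[[128,230],[178,235],[168,298],[121,292]])):
    w=f(q,.066); print(n,w[:,:2].round(4).tolist())
    for i,j in((3,0),(2,1)): d=w[j]-w[i]; print(np.degrees(np.arctan2(d[1],d[0])),np.linalg.norm(d))
d=load("side0.pkl")
crop(d,320,195,390,250,10,"pics/s0c.png"); crop(c,300,205,340,265,10,"pics/t0c.png")
```

```text
plate 13.252785281643721 [ 0.5482 -0.1896] [[0.1, 0.0], [0.0, -0.2], [0.2, 0.1], [-0.3, 0.0]]
1 [[0.4776, 0.0171], [0.4727, -0.0023], [0.4383, 0.0089], [0.4437, 0.0296]]
-20.200777909932416 0.0361110391796384
-18.029929970100675 0.03619756539508084
2 [[0.5349, 0.0293], [0.5306, 0.0059], [0.501, 0.0129], [0.5056, 0.0348]]
-10.640152555212559 0.029813084939603694
-13.399849078756379 0.030453568636659968
```

View pics/s0c.png

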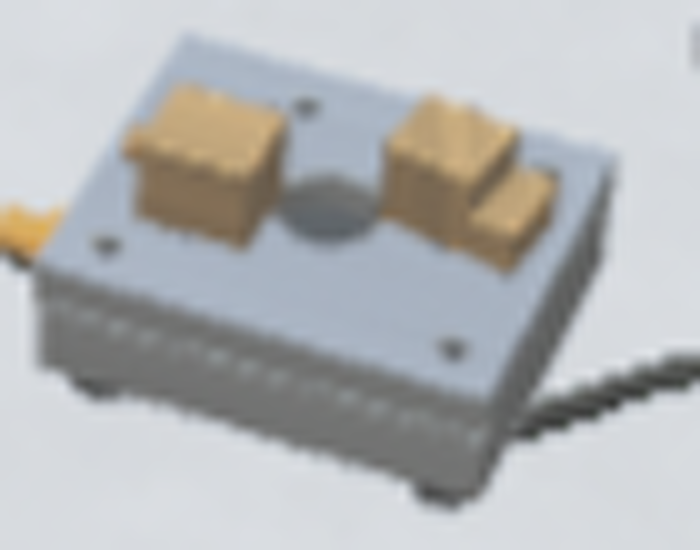

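View pics/t0c.png

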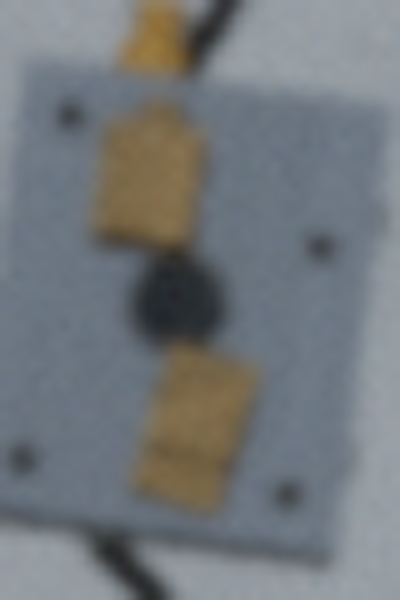

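The views agree on the poses. Block centre is at (0.491, 0.016), yaw -12°. The plate is at (0.548, -0.190), yaw 13.3°, and the offcuts lie on the block. Offcut 2 comes first.

```bash
cat > go.py <<'E'
# usage: go.py x y z yaw  -> shift/turn from the pose the arm holds
import sys; from h import *
from scipy.spatial.transform import Rotation as Ro
s=get_state(); R=Ro.from_euler("xyz",s["eef_rot"],degrees=True).as_matrix(); p=s["tcp_pos"]
x,y,z,w=map(float,sys.argv[1:5]); d=R.T@(np.array([x,y,z])-p); yaw=np.degrees(np.arctan2(R[1,0],R[0,0]))
print("t",s["time_s"],"tcp",p.round(4),"rot",s["eef_rot"].round(2),"w",round(s["gripper_width"],4),"F",s["contact_force"].round(1))
print("shift",d.round(4),"turn",round((yaw-w+180)%360-180,1),"len",np.linalg.norm(d).round(3),"tilt shift of z:",R[:,1].round(4))
E
python3 go.py 0.5185 0.0205 0.22 -12
```

```text
t 0.1 tcp [ 0.2921 -0.6082  0.2913] rot [-8.992e+01  1.000e-02  2.565e+01] w 0.0877 F [-0.1  1.3 -0.1]
shift [0.4762 0.0719 0.4686] turn 37.6 len 0.672 tilt shift of z: [-8.0e-04  1.3e-03 -1.0e+00]
```

>>> apply_moves(rows=[[[0.02,0,0.02],2],[[0.06,0.003,0.06],6],[[0.1,0.01,0.1],10],[[0.14,0.02,0.14],14],[[0.18,0.03,0.18],18],[[0.22,0.035,0.22],22],[[0.26,0.04,0.26],26],[[0.3,0.045,0.3],30],[[0.34,0.05,0.34],34],[[0.38,0.055,0.375],37],[[0.42,0.06,0.415],37.6],[[0.45,0.067,0.445],37.6],[[0.47,0.072,0.463],37.6],[[0.476,0.072,0.4685],37.6],[[0.476,0.072,0.4685],37.6]])

```text
time_s: 1.98
tcp_pos: [0.5183, 0.02, 0.22]
eef_rot: [-90.0, 0.0, -11.9]
contact_force: [-0.5, -0.5, 0.3]
gripper_width: 0.0875
```

```bash
python3 go.py 0.5185 0.0205 0.1115 -12
python3 - <<'E'
from h import *
c=shot("top","top1"); crop(c,200,130,440,290,3,"pics/t1.png"); d=shot("side","side1"); crop(d,230,60,450,320,2.3,"pics/s1.png")
E
```

```text
t 1.975 tcp [0.5183 0.02   0.22  ] rot [-9.002e+01  3.000e-02 -1.191e+01] w 0.0875 F [-0.5 -0.5  0.3]
shift [1.000e-04 1.085e-01 6.000e-04] turn 0.1 len 0.108 tilt shift of z: [-6.e-04 -3.e-04 -1.e+00]
```

View pics/t1.png

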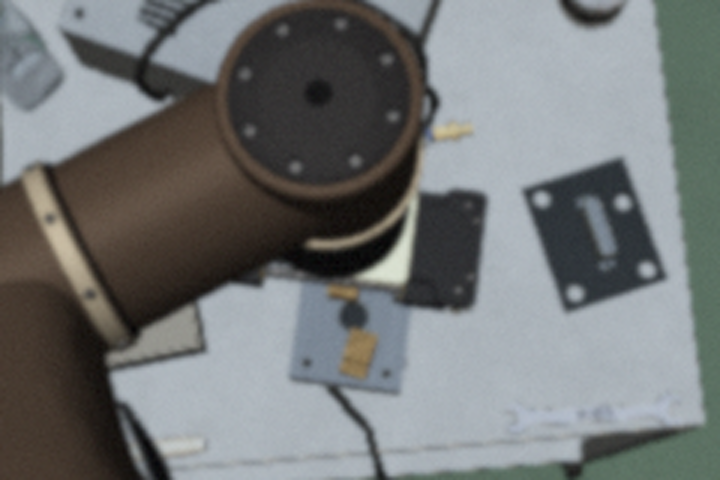

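View pics/s1.png

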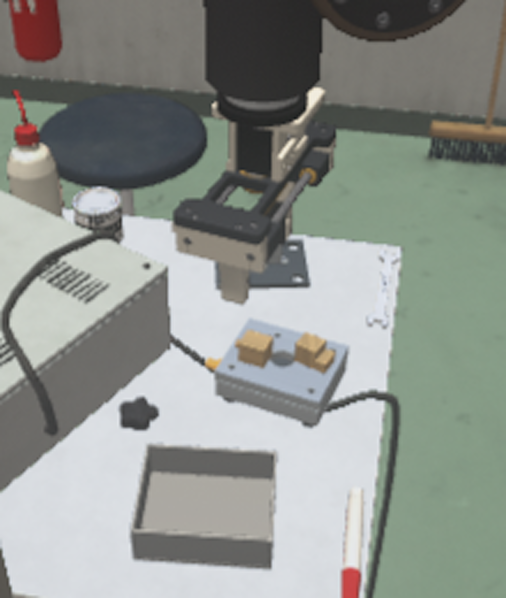

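>>> apply_moves(rows=[[[0,0.02,0],0],[[0,0.05,0],0],[[0,0.08,0],0],[[0,0.1,0],0],[[0,0.107,0],0],[[0,0.107,0],0]], gripper=0.6)

```text
time_s: 2.82
tcp_pos: [0.5184, 0.0194, 0.1134]
eef_rot: [-90.0, 0.0, -12.0]
contact_force: [0.3, 0.3, 0.3]
gripper_width: 0.0522
```

>>> apply_moves(rows=[[[0,0,0],0],[[0,0,0],0],[[0,0,0],0],[[0,0,0],0],[[0,0,0],0],[[0,0,0],0]], gripper=0.1, grip_force=12)

```text
time_s: 3.58
tcp_pos: [0.5186, 0.0201, 0.1135]
eef_rot: [-90.0, -0.0, -11.9]
contact_force: [-1.0, 1.4, 4.9]
gripper_width: 0.0242
```

>>> apply_moves(rows=[[[0,-0.015,0],0],[[0,-0.04,0],0],[[0,-0.07,0],0],[[0,-0.08,0],0],[[0,-0.08,0],0]])

```text
time_s: 4.2
tcp_pos: [0.5186, 0.0201, 0.1939]
eef_rot: [-89.9, -0.1, -12.0]
contact_force: [-0.3, -0.4, -0.9]
gripper_width: 0.0241
```

```bash
python3 go.py 0.552 0.194 0.193 7
python3 - <<'E'
from h import *
d=shot("side","side2"); crop(d,230,60,450,320,2.3,"pics/s2.png")
c=load("side0.pkl")
# tray rim corners in side view (crop 3.7, off 280,150)
q=(np.array([[54,383],[259,395],[251,527],[28,519]])+.5)/3.7-.5+np.array([280,150]); w=plane(c,q,.04); print(w.round(4),w.mean(0))
E
```

```text
t 4.2 tcp [0.5186 0.0201 0.1939] rot [-8.994e+01 -7.000e-02 -1.195e+01] w 0.0241 F [-0.3 -0.4 -0.9]
shift [-0.0034  0.0011  0.1771] turn -19.0 len 0.177 tilt shift of z: [ 1.5e-03  8.0e-04 -1.0e+00]
[[0.5926 0.1531 0.04  ]
 [0.4768 0.1383 0.04  ]
 [0.4661 0.2295 0.04  ]
 [0.5808 0.2485 0.04  ]] [0.52907814 0.19236604 0.04      ]
```

View pics/s2.png

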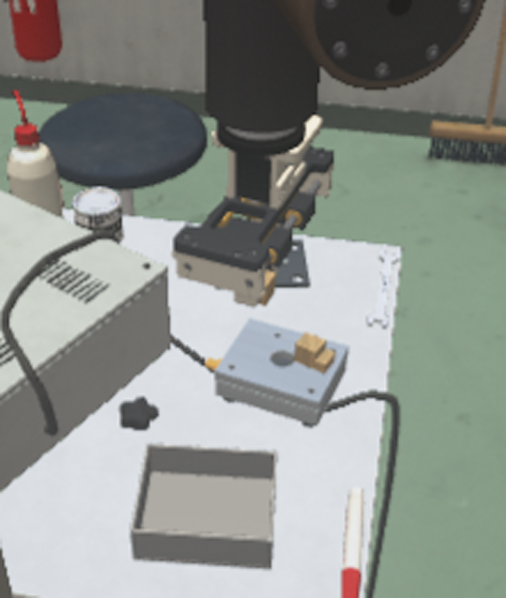

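>>> apply_moves(rows=[[[0,0,0.015],-2],[[-0.001,0,0.045],-5],[[-0.001,0,0.08],-9],[[-0.002,0,0.115],-13],[[-0.002,0,0.15],-17],[[-0.003,0,0.17],-19],[[-0.003,0,0.178],-19],[[-0.003,0.02,0.178],-19],[[-0.003,0.05,0.178],-19],[[-0.003,0.08,0.178],-19],[[-0.003,0.1,0.178],-19],[[-0.003,0.11,0.178],-19],[[-0.003,0.11,0.178],-19]])

```text
time_s: 5.88
tcp_pos: [0.5521, 0.1942, 0.0827]
eef_rot: [-90.0, 0.1, 7.0]
contact_force: [-0.6, -0.6, -0.0]
gripper_width: 0.0238
```

>>> apply_moves(rows=[[[0,0,0],0],[[0,0,0],0],[[0,0,0],0]], gripper=0.42)

```text
time_s: 6.25
tcp_pos: [0.5526, 0.1949, 0.0838]
eef_rot: [-90.0, -0.1, 7.1]
contact_force: [-0.2, -0.2, 0.0]
gripper_width: 0.0363
```

>>> apply_moves(rows=[[[0,-0.015,0],0],[[0,-0.04,0],0],[[0,-0.07,0],0],[[0,-0.1,0],0],[[0,-0.12,0],0],[[0,-0.12,0],0]])

```text
time_s: 7.0
tcp_pos: [0.5532, 0.1953, 0.2061]
eef_rot: [-89.9, -0.2, 7.1]
contact_force: [0.4, -0.6, -0.3]
gripper_width: 0.0366
```

```bash
python3 go.py 0.459 0.013 0.1125 -19
python3 - <<'E'
from h import *
d=shot("side","side3"); crop(d,230,60,450,320,2.3,"pics/s3.png")
E
```

```text
t 7.0 tcp [0.5532 0.1953 0.2061] rot [-89.88  -0.24   7.07] w 0.0366 F [ 0.4 -0.6 -0.3]
shift [-0.1163  0.0928 -0.1695] turn 26.1 len 0.226 tilt shift of z: [ 0.0039  0.0026 -1.    ]
```

View pics/s3.png

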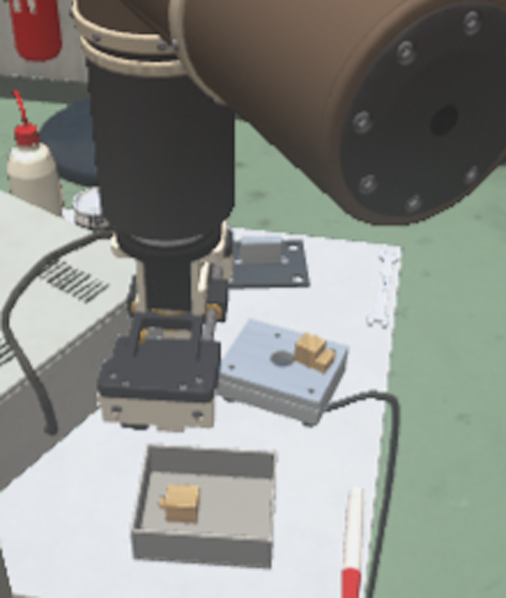

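Offcut 2 is in the tray, near crop (180,503). Offcut 1 next.

>>> apply_moves(rows=[[[-0.01,0,-0.015],2],[[-0.03,0,-0.045],7],[[-0.055,0,-0.08],12],[[-0.08,0,-0.115],18],[[-0.1,0,-0.145],24],[[-0.112,0,-0.163],26],[[-0.1163,0,-0.1695],26],[[-0.1163,0.02,-0.1695],26],[[-0.1163,0.05,-0.1695],26],[[-0.1163,0.075,-0.1695],26],[[-0.1163,0.09,-0.1695],26],[[-0.1163,0.093,-0.1695],26],[[-0.1163,0.093,-0.1695],26]], gripper=0.6)

```text
time_s: 8.68
tcp_pos: [0.4581, 0.0125, 0.1102]
eef_rot: [-90.0, 0.0, -18.9]
contact_force: [0.2, 0.8, 0.9]
gripper_width: 0.0525
```

>>> apply_moves(rows=[[[0,0,0],0],[[0,0,0],0],[[0,0,0],0],[[0,0,0],0],[[0,0,0],0],[[0,0,0],0]], gripper=0.1, grip_force=12)

```text
time_s: 9.43
tcp_pos: [0.4579, 0.0123, 0.1104]
eef_rot: [-90.0, -0.0, -18.9]
contact_force: [-2.1, 0.0, 5.8]
gripper_width: 0.0215
```

>>> apply_moves(rows=[[[0,-0.015,0],0],[[0,-0.04,0],0],[[0,-0.07,0],0],[[0,-0.09,0],0],[[0,-0.09,0],0]])

```text
time_s: 10.05
tcp_pos: [0.4584, 0.0125, 0.2013]
eef_rot: [-89.9, -0.1, -18.9]
contact_force: [-0.0, 0.6, -0.2]
gripper_width: 0.0215
```

```bash
python3 go.py 0.500 0.188 0.0836 7
```

```text
t 10.05 tcp [0.4584 0.0125 0.2013] rot [-89.88  -0.13 -18.94] w 0.0215 F [-0.   0.6 -0.2]
shift [-0.0179  0.1181  0.1793] turn -25.9 len 0.215 tilt shift of z: [ 0.0027  0.0012 -1.    ]
```

>>> apply_moves(rows=[[[-0.002,0,0.015],-2],[[-0.005,0,0.045],-7],[[-0.009,0,0.08],-12],[[-0.012,0,0.115],-18],[[-0.015,0,0.15],-24],[[-0.017,0,0.172],-26],[[-0.018,0,0.179],-26],[[-0.018,0.02,0.179],-26],[[-0.018,0.05,0.179],-26],[[-0.018,0.08,0.179],-26],[[-0.018,0.105,0.179],-26],[[-0.018,0.118,0.179],-26],[[-0.018,0.118,0.179],-26]])

```text
time_s: 11.68
tcp_pos: [0.4985, 0.1868, 0.0815]
eef_rot: [-90.1, 0.1, 7.0]
contact_force: [0.0, -0.7, 0.4]
gripper_width: 0.0217
```

>>> apply_moves(rows=[[[0,0,0],0],[[0,0,0],0],[[0,0,0],0]], gripper=0.42)

```text
time_s: 12.05
tcp_pos: [0.4991, 0.1876, 0.0829]
eef_rot: [-90.0, -0.1, 7.1]
contact_force: [-0.8, -0.0, -0.1]
gripper_width: 0.0363
```

>>> apply_moves(rows=[[[0,-0.015,0],0],[[0,-0.04,0],0],[[0,-0.07,0],0],[[0,-0.1,0],0],[[0,-0.12,0],0],[[0,-0.12,0],0]])

```text
time_s: 12.8
tcp_pos: [0.4996, 0.188, 0.205]
eef_rot: [-89.9, -0.2, 7.1]
contact_force: [0.7, -0.5, -0.1]
gripper_width: 0.037
```

```bash
python3 go.py 0.548 -0.19 0.2 13.3
python3 - <<'E'
from h import *
d=shot("side","side4"); crop(d,230,60,450,320,2.3,"pics/s4.png")
c=shot("top","top4"); crop(c,285,170,435,270,5,"pics/t4.png")
E
```

```text
t 12.8 tcp [0.4996 0.188  0.205 ] rot [-89.87  -0.23   7.07] w 0.037 F [ 0.7 -0.5 -0.1]
shift [ 0.0015  0.0041 -0.381 ] turn -6.2 len 0.381 tilt shift of z: [ 0.0038  0.0028 -1.    ]
```

View pics/s4.png

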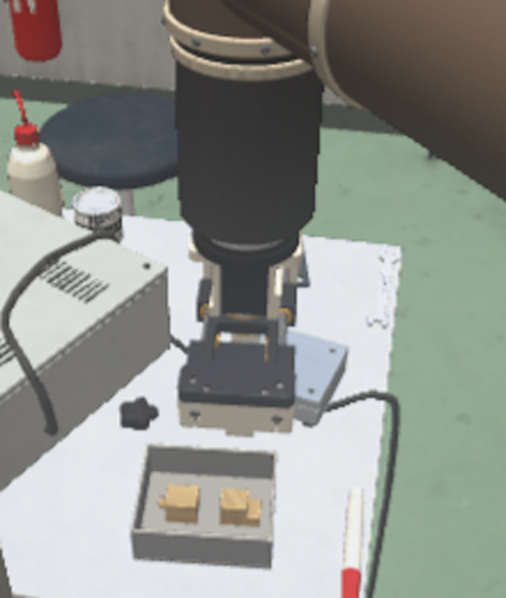

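View pics/t4.png

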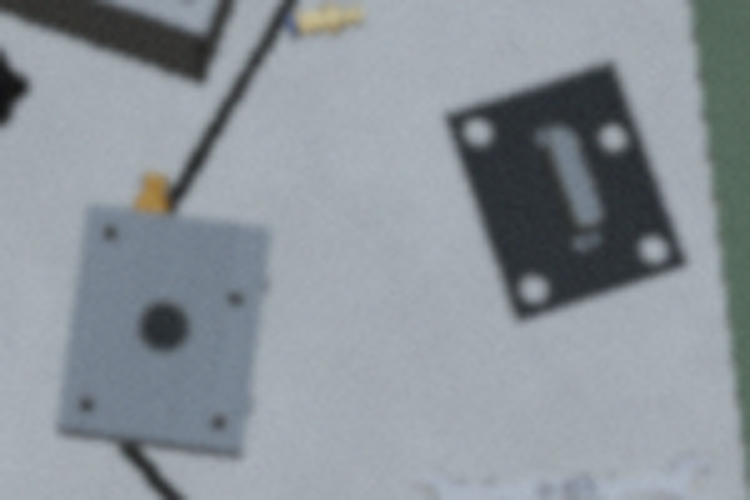

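Both offcuts lie inside the tray, at crop (182,503) and (237,505). Next I move above the plate.

>>> apply_moves(rows=[[[0,0,-0.015],0],[[0,0,-0.045],-1],[[0,0,-0.09],-2],[[0,0,-0.14],-3],[[0,0,-0.19],-4],[[0,0,-0.24],-5],[[0.001,0,-0.29],-6],[[0.0015,0,-0.335],-6.2],[[0.0015,0,-0.365],-6.2],[[0.0015,0,-0.378],-6.2],[[0.0015,0,-0.381],-6.2],[[0.0015,0,-0.381],-6.2]], gripper=0.5)

```text
time_s: 14.4
tcp_pos: [0.5469, -0.1901, 0.202]
eef_rot: [-90.0, 0.0, 13.3]
contact_force: [0.6, 0.6, 0.3]
gripper_width: 0.0437
```

```bash
python3 go.py 0.548 -0.19 0.077 13.3
python3 - <<'E'
from m import *
o=np.array([285,170])
ho=np.array([[478,133],[534,291],[653,250],[613,138]])/5+o-.4
th=np.array([[110,233],[85,405],[218,423],[236,298]])/5+o-.4
c=load("top4.pkl"); g=cv2.cvtColor(c["pixels"],cv2.COLOR_BGR2GRAY)
for n,q,z,s in(("plate",ho,.003,1),("block",th,.042,-1)):
    P=plane(c,np.array([cen(g,p,3,s) for p in q]),z)[:,:2]; a,t,r=rigid(L,P); print(n,a,t.round(4),(r*1e3).round(1).tolist())
c=load("top4.pkl")
q=(np.array([[571,128],[607,220],[586,228],[552,133]])+.5)/5-.5+o
print(plane(c,q,.04).round(4),plane(c,q,.04).mean(0))
d=shot("side","side5"); crop(d,300,60,450,240,3.3,"pics/s5.png")
E
```

```text
t 14.4 tcp [ 0.5469 -0.1901  0.202 ] rot [-8.999e+01  2.000e-02  1.327e+01] w 0.0437 F [0.6 0.6 0.3]
shift [ 0.0011  0.125  -0.0002] turn -0.0 len 0.125 tilt shift of z: [-4.e-04  1.e-04 -1.e+00]
plate 13.407523307227223 [ 0.5483 -0.1896] [[0.1, 0.1], [-0.0, -0.1], [0.1, 0.1], [-0.2, -0.0]]
block -12.156308710647293 [0.4908 0.0159] [[0.1, -0.0], [-0.1, -0.3], [0.0, 0.2], [-0.0, 0.1]]
[[ 0.5723 -0.1898  0.04  ]
 [ 0.5255 -0.2023  0.04  ]
 [ 0.5224 -0.1916  0.04  ]
 [ 0.5706 -0.1802  0.04  ]] [ 0.5476948  -0.19097682  0.04      ]
```

View pics/s5.png

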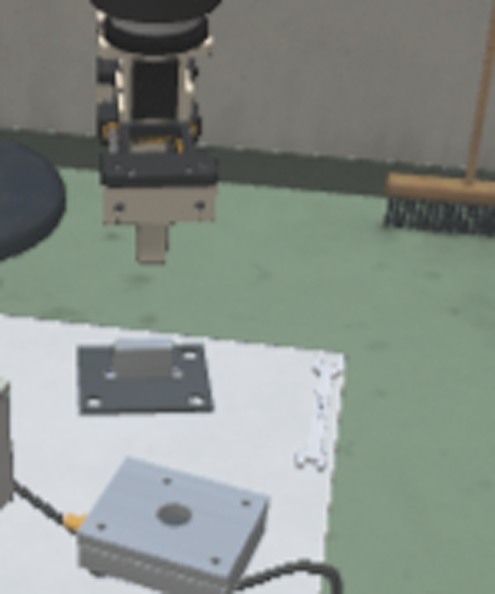

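>>> apply_moves(rows=[[[0.001,0.02,0],0],[[0.001,0.05,0],0],[[0.001,0.08,0],0],[[0.001,0.105,0],0],[[0.001,0.12,0],0],[[0.001,0.125,0],0],[[0.001,0.125,0],0],[[0.001,0.125,0],0]])

```text
time_s: 15.45
tcp_pos: [0.5487, -0.1903, 0.0781]
eef_rot: [-90.0, -0.1, 13.3]
contact_force: [-0.1, -0.4, -0.3]
gripper_width: 0.0436
```

>>> apply_moves(rows=[[[0,0,0],0],[[0,0,0],0],[[0,0,0],0],[[0,0,0],0],[[0,0,0],0],[[0,0,0],0]], gripper=0.0, grip_force=45)

```text
time_s: 16.2
tcp_pos: [0.5481, -0.1904, 0.0773]
eef_rot: [-90.0, -0.0, 13.3]
contact_force: [-1.1, 1.0, 2.6]
gripper_width: 0.0136
```

```bash
python3 go.py 0.4908 0.0159 0.15 -12.1
python3 - <<'E'
from m import *
d=shot("side","side6"); crop(d,300,60,450,240,3.3,"pics/s6.png")
E
```

```text
t 16.2 tcp [ 0.5481 -0.1904  0.0773] rot [-90.01  -0.    13.26] w 0.0136 F [-1.1  1.   2.6]
shift [-0.0085 -0.0727  0.2139] turn 25.4 len 0.226 tilt shift of z: [ 1.e-04 -1.e-04 -1.e+00]
```

View pics/s6.png

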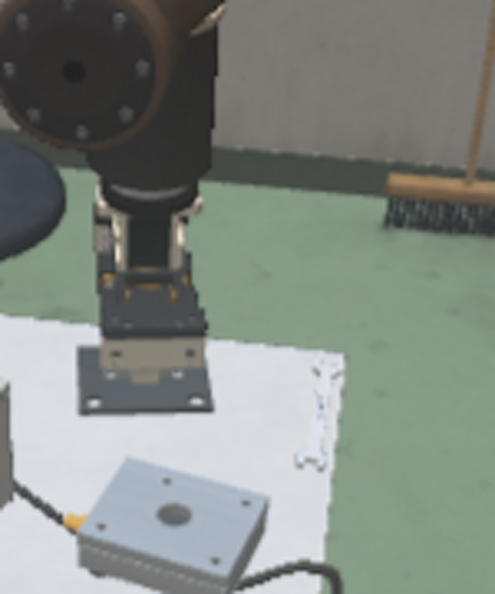

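>>> apply_moves(rows=[[[0,-0.005,0],0],[[0,-0.02,0],0],[[0,-0.045,0],0],[[0,-0.068,0],0],[[0,-0.075,0],0],[[0,-0.075,0],0]])

```text
time_s: 17.0
tcp_pos: [0.5482, -0.1902, 0.1526]
eef_rot: [-90.0, -0.1, 13.2]
contact_force: [-0.5, -0.1, -2.6]
gripper_width: 0.0137
```

```bash
python3 go.py 0.4908 0.0159 0.152 -12.1
python3 - <<'E'
from m import *
d=shot("side","side7"); crop(d,300,60,450,240,3.3,"pics/s7.png")
E
```

```text
t 17.0 tcp [ 0.5482 -0.1902  0.1526] rot [-9.000e+01 -6.000e-02  1.325e+01] w 0.0137 F [-0.5 -0.1 -2.6]
shift [-0.0086  0.0006  0.2138] turn 25.3 len 0.214 tilt shift of z: [ 1.1e-03  2.0e-04 -1.0e+00]
```

View pics/s7.png

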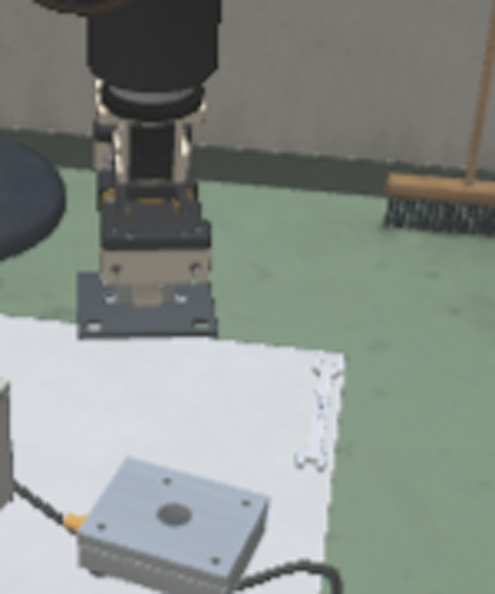

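Plate held level. I'll carry it over gently, with its underside about 75 mm up.

>>> apply_moves(rows=[[[0,0,0.006],0],[[-0.001,0,0.02],2],[[-0.002,0,0.04],5],[[-0.003,0,0.065],8],[[-0.004,0,0.09],11],[[-0.005,0,0.115],14],[[-0.006,0,0.14],17],[[-0.007,0,0.165],20],[[-0.008,0,0.187],23],[[-0.0085,0,0.203],25],[[-0.0085,0,0.211],25.4],[[-0.0085,0,0.214],25.4],[[-0.0085,0,0.214],25.4],[[-0.0085,0,0.214],25.4]])

```text
time_s: 18.8
tcp_pos: [0.4908, 0.0156, 0.1521]
eef_rot: [-90.0, 0.0, -12.2]
contact_force: [0.6, 1.2, -2.8]
gripper_width: 0.0137
```

```bash
python3 go.py 0.4908 0.0159 0.135 -12.1
python3 - <<'E'
from m import *
d=shot("side","side8"); crop(d,310,140,400,260,5,"pics/s8.png")
c=shot("top","top8"); crop(c,270,160,370,280,5,"pics/t8.png")
E
```

```text
t 18.8 tcp [0.4908 0.0156 0.1521] rot [-9.001e+01  1.000e-02 -1.216e+01] w 0.0137 F [ 0.6  1.2 -2.8]
shift [-0.0001  0.0171  0.0003] turn -0.1 len 0.017 tilt shift of z: [-2.e-04 -1.e-04 -1.e+00]
```

View pics/s8.png

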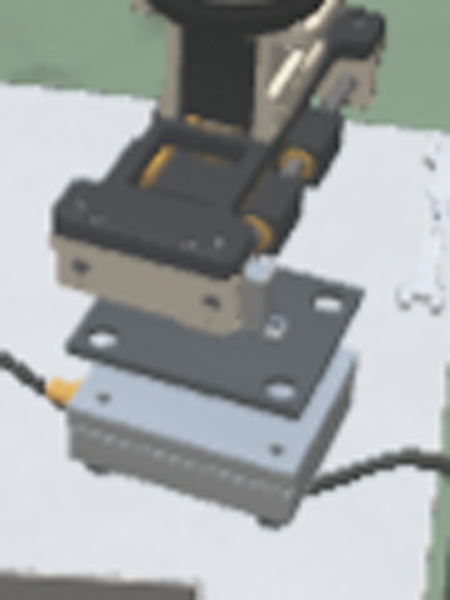

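View pics/t8.png

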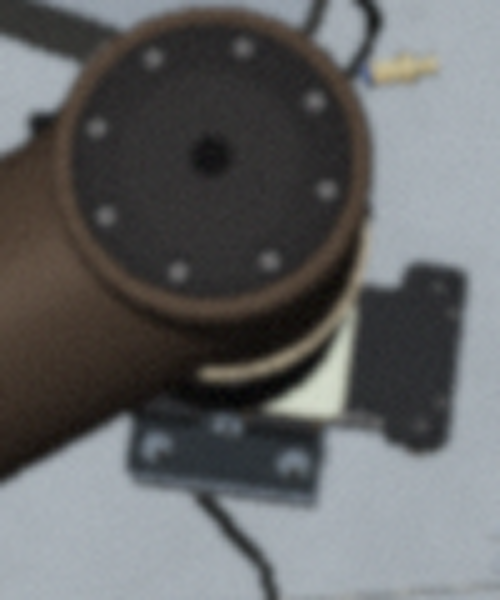

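The plate is over the block in the right orientation, with holes 1, 2 and 3 visible from the side. Lowering to a gap of about 15 mm.

>>> apply_moves(rows=[[[0,0.003,0],0],[[0,0.008,0],0],[[0,0.013,0],0],[[0,0.0165,0],0],[[0,0.0175,0],0],[[0,0.0175,0],0],[[0,0.0175,0],0]])

```text
time_s: 19.77
tcp_pos: [0.4909, 0.0161, 0.1348]
eef_rot: [-90.0, -0.0, -12.1]
contact_force: [0.1, -0.8, -2.2]
gripper_width: 0.0138
```

```bash
python3 go.py 0.4908 0.0159 0.1343 -12.1
python3 - <<'E'
from m import *
d=shot("side","side9"); crop(d,315,180,395,250,9,"pics/s9.png")
c=shot("top","top9"); crop(c,285,230,345,270,12,"pics/t9.png")
E
```

```text
t 19.775 tcp [0.4909 0.0161 0.1348] rot [-8.999e+01 -2.000e-02 -1.214e+01] w 0.0138 F [ 0.1 -0.8 -2.2]
shift [-0.      0.0005 -0.0002] turn -0.0 len 0.001 tilt shift of z: [ 3.e-04  1.e-04 -1.e+00]
```

View pics/s9.png

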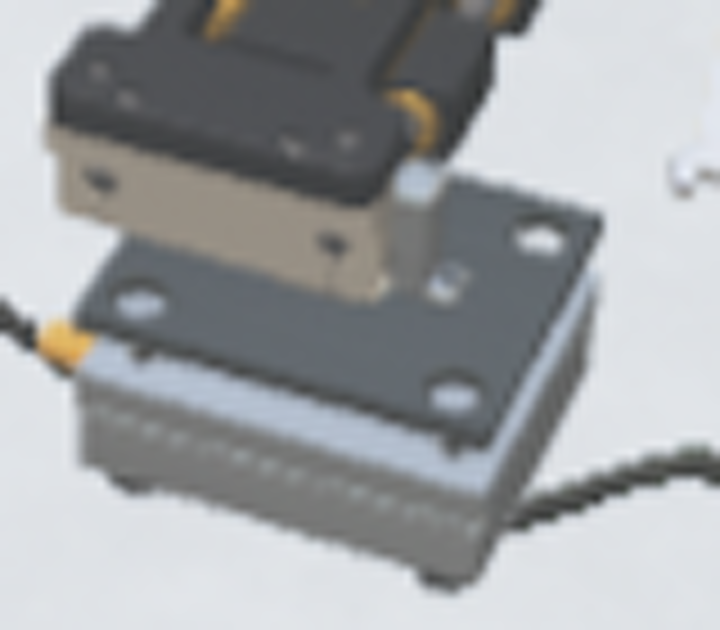

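View pics/t9.png

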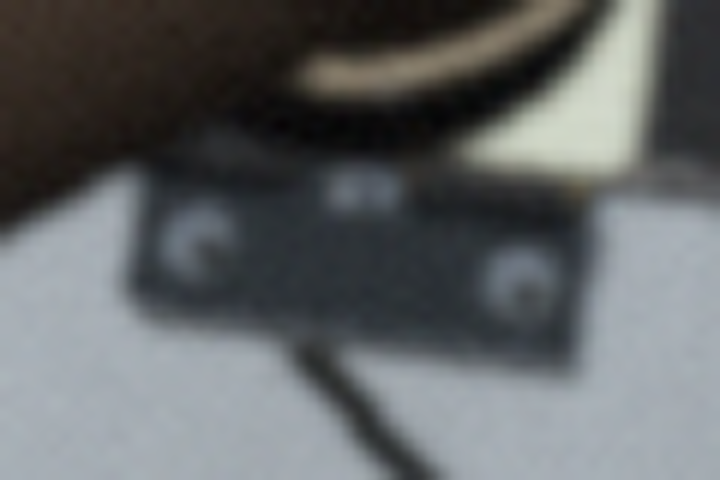

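```bash
cat > chk.py <<'E'
import sys; from m import *
tag=sys.argv[1]; zu=float(sys.argv[2])
B=np.array([.4908,.0159]); a=np.radians(-12.1); R=np.array([[np.cos(a),-np.sin(a)],[np.sin(a),np.cos(a)]])
W=L@R.T+B
def hull(c,p,r,k=12):
    g=cv2.cvtColor(c["pixels"],cv2.COLOR_BGR2GRAY); x,y=np.round(p).astype(int)
    w=cv2.resize(g[y-r:y+r+1,x-r:x+r+1],None,fx=k,fy=k,interpolation=cv2.INTER_CUBIC)
    t=(np.percentile(w,25)+np.percentile(w,97))/2; b=(w>t).astype(np.uint8)
    n,l,s,ce=cv2.connectedComponentsWithStats(b); i=1+np.argmin(np.hypot(*(ce[1:]-w.shape[0]/2).T)-s[1:,4]*.01)
    e=cv2.convexHull(np.argwhere(l==i)[:,::-1].astype(np.int32)); m=cv2.moments(e)
    return (np.array([m["m10"],m["m01"]])/m["m00"]+.5)/k-.5+[x-r,y-r], s[i,4]/k/k, (cv2.minAreaRect(e)[1][0]/k,cv2.minAreaRect(e)[1][1]/k)
for n,idx in(("top",(1,2)),("side",(0,1,2))):
    c=load(n+tag+".pkl")
    for i in idx:
        p=proj(c,[*W[i],zu+.003])[0]; h,A,sz=hull(c,p,5); w=plane(c,h,zu+.003)[0,:2]
        print(n,"hole",i+1,"pred px",p.round(1),"seen",h.round(2),"size",np.round(sz,1),"off mm (world)",((w-W[i])*1e3).round(1),"(block axes)",(R.T@(w-W[i])*1e3).round(1), "thread px",proj(c,[*W[i],.042])[0].round(1))
E
python3 chk.py 9 0.0575
```

```text
top hole 2 pred px [301.4 249.7] seen [300.68 249.4 ] size [4.5 6.1] off mm (world) [0.9 1.7] (block axes) [0.5 1.8] thread px [301.8 250.5]
top hole 3 pred px [328.4 253.3] seen [327.77 252.68] size [4.6 6. ] off mm (world) [1.5 1.5] (block axes) [1.2 1.7] thread px [328.4 254. ]
side hole 1 pred px [330.  213.8] seen [330.13 213.48] size [2.4 4.8] off mm (world) [-0. -1.] (block axes) [ 0.2 -1. ] thread px [330.  219.8]
side hole 2 pred px [365.1 224. ] seen [365.01 223.81] size [2.6 4.7] off mm (world) [ 0.3 -0.7] (block axes) [ 0.5 -0.6] thread px [364.7 230.1]
side hole 3 pred px [374.5 206.6] seen [374.62 206.31] size [4.7 2.6] off mm (world) [-0.1 -0.9] (block axes) [ 0.1 -0.9] thread px [374.  212.6]
```

Predicted and seen holes agree to within about 1 mm, and both views put the plate about +0.8 mm in y relative to the threads. I'll make a small trim, then recheck.

>>> apply_moves(rows=[[[-0.0003,0.0003,-0.0008],0],[[-0.0003,0.0003,-0.0008],0],[[-0.0003,0.0003,-0.0008],0],[[-0.0003,0.0003,-0.0008],0],[[-0.0003,0.0003,-0.0008],0],[[-0.0003,0.0003,-0.0008],0]])

```text
time_s: 20.62
tcp_pos: [0.4903, 0.0153, 0.1344]
eef_rot: [-90.0, -0.0, -12.1]
contact_force: [0.9, 0.3, -2.2]
gripper_width: 0.0138
```

```bash
python3 go.py 0.4908 0.0159 0.1343 -12.1
python3 - <<'E'
from m import *
d=shot("side","side10"); cv2.imwrite("pics/s10.png",d["pixels"])
c=shot("top","top10"); crop(c,285,230,345,270,12,"pics/t10.png")
E
python3 chk.py 10 0.0575; python3 go.py 0.4908 0.0159 0.1343 -12.1
```

```text
t 20.625 tcp [0.4903 0.0153 0.1344] rot [-90.    -0.   -12.14] w 0.0138 F [ 0.9  0.3 -2.2]
shift [0.0003 0.0001 0.0007] turn -0.0 len 0.001 tilt shift of z: [ 0.  0. -1.]
top hole 2 pred px [301.4 249.7] seen [300.96 249.77] size [4.7 6.1] off mm (world) [-0.   1.1] (block axes) [-0.3  1.1] thread px [301.8 250.5]
top hole 3 pred px [328.4 253.3] seen [328.2  253.41] size [6.1 6.1] off mm (world) [-0.3  0.6] (block axes) [-0.4  0.5] thread px [328.4 254. ]
side hole 1 pred px [330.  213.8] seen [330.29 213.48] size [2.5 4.7] off mm (world) [-0.4 -1.1] (block axes) [-0.1 -1.2] thread px [330.  219.8]
side hole 2 pred px [365.1 224. ] seen [365.39 223.72] size [2.4 5.1] off mm (world) [-0.4 -1.1] (block axes) [-0.2 -1.2] thread px [364.7 230.1]
side hole 3 pred px [374.5 206.6] seen [374.76 206.31] size [4.8 2.6] off mm (world) [-0.4 -1. ] (block axes) [-0.2 -1.1] thread px [374.  212.6]
t 20.725 tcp [0.4903 0.0153 0.1343] rot [-90.     0.   -12.15] w 0.0136 F [ 0.8 -0.5 -1.7]
shift [0.0004 0.     0.0007] turn -0.0 len 0.001 tilt shift of z: [-0.  0. -1.]
```

View pics/s10.png

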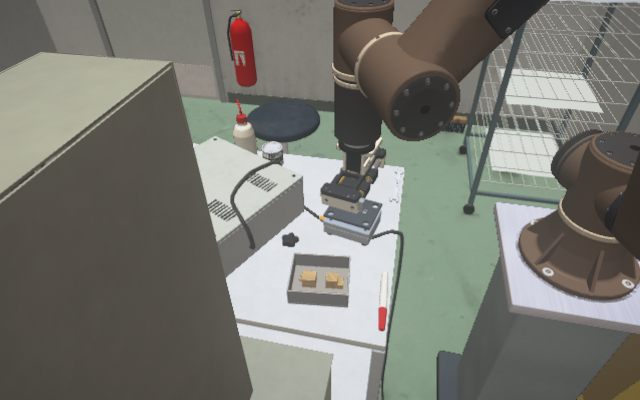

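View pics/t10.png

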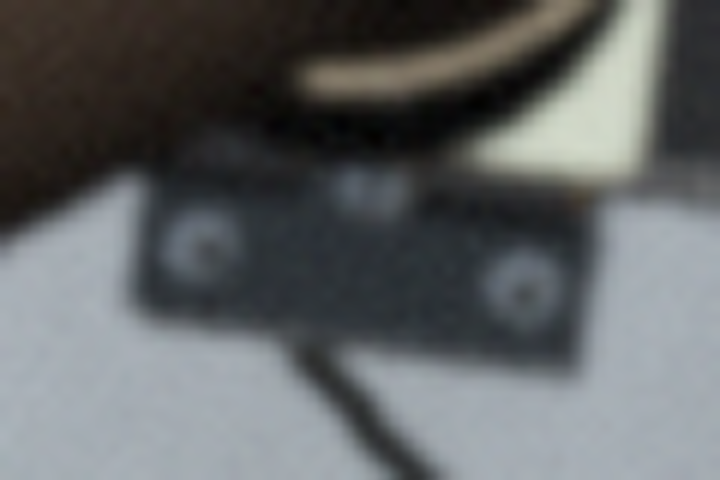

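Both visible threads now show whole inside holes 2 (205,247) and 3 (523,287). Position, tilt and force are steady, so I'm handing in.

```bash
python3 -c "
from plant import *
print(close_job())"
```

```text
the job is handed in; nothing more can be done
None
```

The job is handed in at about 21 s, with the arm still holding the cover plate over the block. Both offcuts went into the scrap tray first, confirmed in the side camera. I then lifted the plate by its grip bar (45 N grip) and turned it about 25° so the odd hole sits over the odd thread.

**Last checks:**
- **Height:** the gap to the block face is about 15 mm. That comes from the lift height since grasping, and the camera views fit it to within about 1 mm.
- **Level and steady:** tool tilt was 0.0° and the position stayed still. The only load was about 2 N, which matches the plate's weight, so it is not touching the block.
- **Hole alignment:** in the top view, threads 2 and 3 show whole through their holes, about 1 mm or less from centre against a 4 mm margin. The two views disagreed by about 2 mm in y, which fits the side camera's bias, also seen when measuring the block.
- **Not seen directly:** thread 1 could not be seen through its hole from either camera, though the side view placed hole 1 about 1 mm from its expected position. Hole 4, the odd one, was hidden by the gripper. For both I relied on the fit of the plate and block, each matched to within 0.3 mm before lifting.
- **Bystanders:** I touched none of them, and those visible in the last side picture looked unmoved.

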